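Charge the crucible through the gated hopper

TASK

Tip all six bronze lumps from the scoop into the charging hopper and lay the scoop back down flat on the bench. Then free the hopper's gate: first squeeze the safety bolt's lug towards its post as far as it goes, after that squeeze the catch on top of the gate and swing the gate out, past its half-open detent, until it is wide open. The gate pulls itself shut, so finish while holding it wide open by hand, with the whole charge slid down into the crucible, and leave the crucible and the other things on the bench where they stand.

Things in the scene. Friction and masses are not known exactly. Their poses are not given: they have to be found in the camera images.
- hopper: fixed steel chute on a blue stand. Origin on the bench under its mouth; +y back up the chute, +x towards the safety bolt, z up. Inside, open on top: 74 mm wide at the mouth (y=0), 92 at the back wall (y=112); floor 125 mm up at the mouth, rising 36 deg to the back; walls end 212 mm up. A tongue runs 24 mm on past the gate. Safety bolt and gate lugs reach 240 mm up
- gate_swing (a joint): gate's swing, rad, on an upright hinge: 0 shut, grows as its free edge swings out, away from the chute (clockwise from above); stop at 1.6, wide open. A spring shuts it (0.04 N m shut, 0.13 wide). A sprung roller, the half-open detent, must be ridden over from 0.4 to 1.1 rad (about 0.12 N m more); let go, the gate falls back to 1.1 or less. Bolt and catch each lock it at 0
- gate_hinge (a point): point on the gate's upright hinge axis, 226 mm above the bench; it lies at (-55, -6) mm in the hopper's x, y
- gate_post (a point): centre of the outer (hinge-side) face of the fixed grip post on top of the gate: upright flat bar, 8 mm thick along the gate, 14 mm wide, top 237 mm above the bench; this point is 226 mm up, 48 mm from the hinge axis. Space beside post and lug is free above 208 mm
- gate_catch (a joint): travel in m of the spring catch on top of the gate: 0 = shot into the staple on the jamb, 0.014 = squeezed right back towards the grip post; it frees the gate from about 0.0125. Spring 4 N at rest, 7 N squeezed; springs back when let go, so keep it squeezed as the gate starts to swing
- gate_lug (a point): centre of the outer (free-edge) face of the gate catch's upright lug (8 mm thick, 14 mm wide, top 237 mm above the bench); moves with the catch. Outer faces of post and lug: 48 mm apart at rest, 34 mm squeezed; only the lug slides. Both turn with the gate; the line from post to lug points straight away from the hinge axis
- safety_bolt (a joint): travel in m of the safety bolt, on a bracket at the free-edge side of the mouth, lying across the gate's front; slides along hopper +x: 0 = shot, 0.016 = fully back towards its post; clear of the gate from about 0.012. No spring: drags with 3 N, stays where it is left; may start up to 0.003 drawn
- bolt_lug (a point): centre of the outer (gate-side) face of the safety bolt's upright lug (8 mm thick along the bolt, 18 mm wide, top 240 mm above the bench); 226 mm above the bench; moves with the bolt
- bolt_post (a point): centre of the outer (hopper +x) face of the fixed post at the safety bolt's end (8 mm thick, 18 mm wide, top 240 mm above the bench); 226 mm up. Outer faces of lug and post: 52 mm apart when shot, 36 mm fully drawn; only the lug slides. Space beside lug and post is free above 208 mm
- crucible: open graphite crucible standing on the bench under the hopper's tongue: 92 mm high, 124 mm across the rim outside, 108 mm inside, inner floor 10 mm up; origin at the centre of its underside; loose, about 0.95 kg
- scoop: aluminium hand scoop holding the lumps, flat on the bench. Origin under the middle of the pan, +x to the open nose, z up. Pan inside 62 mm long, 52 wide, walls 30 mm high, 3 mm thick; in front a 35 mm lip, as wide, rises 8 deg; the pouring edge is 55 mm ahead of the origin, 8 mm above the underside. About 0.2 kg; tipped some 60 deg nose down it empties
- scoop_grip (a point): centre of the scoop's handle: a bar 14 mm wide (scoop y), 18 mm high, from 45 to 120 mm behind the origin (scoop -x); this point 84 mm behind the origin and 30 mm above the underside
- lump0: one of six bronze casting lumps, a rounded nugget 16 mm thick and 22 mm long, 18 g; origin on its surface, 8 mm from its centre (it rolls, so the origin turns with it)
- lump1: one of six bronze casting lumps, a rounded nugget 16 mm thick and 22 mm long, 18 g; origin on its surface, 8 mm from its centre (it rolls, so the origin turns with it)
- lump2: one of six bronze casting lumps, a rounded nugget 16 mm thick and 22 mm long, 18 g; origin on its surface, 8 mm from its centre (it rolls, so the origin turns with it)
- lump3: one of six bronze casting lumps, a rounded nugget 16 mm thick and 22 mm long, 18 g; origin on its surface, 8 mm from its centre (it rolls, so the origin turns with it)
- lump4: one of six bronze casting lumps, a rounded nugget 16 mm thick and 22 mm long, 18 g; origin on its surface, 8 mm from its centre (it rolls, so the origin turns with it)
- lump5: one of six bronze casting lumps, a rounded nugget 16 mm thick and 22 mm long, 18 g; origin on its surface, 8 mm from its centre (it rolls, so the origin turns with it)
- ingot_mould: bystander: cast-iron two-groove ingot mould, 130 x 76 x 36 mm, origin under its centre
- bowl: bystander: footed steel bowl of scrap, 104 mm across, 68 mm high, origin under its foot
- flux_jar: bystander: closed white flux jar, 60 mm across, 85 mm high, origin under its centre
- gate: the gate itself, a steel sheet leaf 4 mm thick reaching 104 mm from the hinge axis to its free edge, 126 to 190 mm above the bench, with its post and catch on top; origin on the hinge axis at bench level, x along the leaf towards its free edge, z up
Things that resemble listed ones, but are neither listed nor needed, are in the scene too. What is shaped like the scoop but green is not meant. Leave any pink look-alike of the crucible alone.

How it is judged:
On the way, in this order (a step that is already met when the one before it is completed fails the run):
1. all six lumps lie in the hopper behind the shut gate (y of lump0 in the frame of hopper between -0.012 and 0.125 m and x of lump0 in the frame of hopper between -0.06 and 0.06 m and z of lump0 in the frame of hopper between 0.11 and 0.222 m and linear speed of each of lump0, lump1, lump2, lump3, lump4, lump5 below 0.1 m/s and y of lump1 in the frame of hopper between -0.012 and 0.125 m and x of lump1 in the frame of hopper between -0.06 and 0.06 m and z of lump1 in the frame of hopper between 0.11 and 0.222 m and y of lump2 in the frame of hopper between -0.012 and 0.125 m and x of lump2 in the frame of hopper between -0.06 and 0.06 m and z of lump2 in the frame of hopper between 0.11 and 0.222 m and y of lump3 in the frame of hopper between -0.012 and 0.125 m and x of lump3 in the frame of hopper between -0.06 and 0.06 m and z of lump3 in the frame of hopper between 0.11 and 0.222 m and y of lump4 in the frame of hopper between -0.012 and 0.125 m and x of lump4 in the frame of hopper between -0.06 and 0.06 m and z of lump4 in the frame of hopper between 0.11 and 0.222 m and y of lump5 in the frame of hopper between -0.012 and 0.125 m and x of lump5 in the frame of hopper between -0.06 and 0.06 m and z of lump5 in the frame of hopper between 0.11 and 0.222 m and value of joint gate_swing below 0.06 rad), for 0.2 s.
2. the safety bolt is drawn fully back while the gate is still shut (value of joint safety_bolt above 0.013 m and value of joint gate_swing below 0.06 rad), for 0.1 s.
3. the gate catch is squeezed back (value of joint gate_catch above 0.011 m and value of joint safety_bolt above 0.012 m), for 0.1 s.
4. the gate is swung past its detent to wide open (value of joint gate_swing above 1.3 rad), for 0.1 s.
At the end, for the whole second after the job is handed in: the fingers hold the gate beyond 1.3 rad (75 degrees) of its 1.6 rad swing; all six lumps are in the crucible (within 56 mm of its axis, below the rim); the crucible stands upright on the bench; the scoop lies flat on the bench (tilt under 0.12 rad, within 10 mm of it) (value of joint gate_swing above 1.3 rad and contact force between the fingers and gate above 0.5 N and horizontal distance between each of lump0, lump1, lump2, lump3, lump4, lump5 and crucible below 0.056 m and z of lump0 in the frame of crucible between 0 and 0.095 m and z of lump1 in the frame of crucible between 0 and 0.095 m and z of lump2 in the frame of crucible between 0 and 0.095 m and z of lump3 in the frame of crucible between 0 and 0.095 m and z of lump4 in the frame of crucible between 0 and 0.095 m and z of lump5 in the frame of crucible between 0 and 0.095 m and height (world z) of scoop below 0.01 m and angle between scoop's own z axis and vertical below 0.12 rad and linear speed of scoop below 0.05 m/s and height (world z) of crucible below 0.008 m and angle between crucible's own z axis and vertical below 0.08 rad); the arm keeps its last pose, push and grip.
It fails at once if the crucible is shoved more than 25 mm (distance of crucible from where it was at the start of the episode above 0.025 m).
It fails at once if a bystander (mould, bowl or jar) is moved more than 30 mm (distance of any of ingot_mould, bowl, flux_jar from where it was at the start of the episode above 0.03 m).
It also fails if it takes over 69 s, if anything falls off the work surface, if the arm or the gripper's body presses on something with over 40 N, if the wrist force passes 120 N, or if a joint passes its speed limit or range.

ROBOT

A 6-joint arm with a two-finger parallel gripper is mounted at the origin on the work surface. World frame = base frame: x ahead of the robot, y to its left, z up, the work surface at z = 0. Lengths are in m, angles in rad, forces in N, time in s.
With the tool pointing down it reaches from about 0.35 to 0.775 m from the base axis. Payload 7.3 kg.
Tool frame: the origin (TCP) lies at the very end of the fingers, on their centre line; the grasp point (between the pads) lies grip_point_offset behind it (grip_point_offset is the distance from the TCP to the grasp point, in m); z points along the fingers, y is the direction in which the jaws open and shut (so a half turn about z gives the same grasp; the last joint's range is limited). The gripper opens to 92 mm and grips with 3 to 60 N. Pads are 19 mm wide; open, the fingers measure 130 mm over their backs; the gripper's body (75 mm by 190 mm) begins 47 mm behind the grasp point.
Start: joints at [-1.303, 0.342, 1.524, -0, 1.275, -0.146], TCP at [0.211, -0.481, 0.227] pointing down, gripper open.
Joint ranges: [-2.53, 2.53], [-0.77, 2.02], [0.04, 2.7], [-1, 4.14], [0.28, 2.66], [-3.11, 3.11]. Speed limits (rad/s): [2.57, 2.57, 3.14, 3.14, 3.14, 3.14].

INTERFACE

Orientations are given as [roll, pitch, yaw] about the fixed x, y, z axes, in that order (R = Rz(yaw) Ry(pitch) Rx(roll)).
In Python, from cell import * gives the robot as it stands.
- The arm moves only by the shell command python3 -m inch 'ROWS' [OPENING] [FORCE]. ROWS is JSON, a list that holds one entry, the list of rows, each a list of 4 numbers: the shift along the tool's x, y, z in mm, then the turn about the tool's z in rad. In form: [[[x, y, z, roll], ...]]. A call has 1 to 10 rows; each row shifts and turns the commanded pose from where the row before left it, along the tool's axes as they then stand; what a row does not reach is not made up. A row lasts 1/8 s, in which the tool goes at most 62.5 mm and 10.7 degrees, less where a joint would pass 70% of its speed; a pose out of reach is approached as far as the arm can. A call with a gripper value outside its range is refused whole. OPENING is the closure, from -1 (fully open) to 1 (shut), set as the call begins (- or left out, the last holds). The fingers move at their own pace and stop on an object; FORCE is the grip in N (left out, the last holds). Time passes only in rows, so rows that do not move let the fingers close. It gives the time, the measured TCP pose, the force and the opening at its end, in the units of the state.
- observe(): the state, without advancing time (a new reading comes with each control period).
- read_camera(name): name is "scene" or "top" or "wrist"; returns a dict with "img" (400x640x3 uint8, blue, green, red), "fx", "fy", "cx", "cy" (pixels), "eye" and "rotation" of the camera in the world; the wrist camera has in their place "T_tool_cam" (4x4, takes a point from camera to tool coordinates, whose origin is the TCP and whose axes are the flange's). Camera axes: x right, y down, z forward; pixel columns grow to the right and rows downward; lengths in m; the calibration is good to about 2 mm. A picture is of the moment at which its call begins: read the wrist's pose just before it. There is no depth.
- hand_in(): hands the job in, once; it reports no verdict.
Trained networks look in the newest picture that a camera, given by its name, has taken for a name from the list of things; names that differ only in an ending like _2 or _b are one class to them, and where a whole thing is asked for, a point or a joint stands for the part that bears it (a point fixed in the world has none). Each returns a list of dicts, best first, with "conf" (0 to 1); they miss things now and then, are a little off and sometimes report something else, mostly with a low value. They report only what shows in the picture. A call takes as long as a camera call. They do not tell look-alikes from the thing itself.
- boxes_of(camera, label): "at" ([row, column] in pixels, amid what is visible of it).
- place_of(camera, label): "at" ([row, column] in pixels: a listed point, or the origin of a listed thing).
The state is a dict: "time": time; "qpos": joint angles; "qvel": joint speeds; "joint_efforts": joint torques, N m; "tool_pos": TCP position; "tool_rot": TCP orientation; "contact_force": force on the tool from outside, world axes, zero at the start; "torque": the same for the moment, N m; "opening": finger opening in m.
Only numpy, scipy, OpenCV 4.12 (cv2) and the standard library are available. Lean on these libraries where they do the work, as an engineer would, in place of code of your own. Each camera call takes 0.05 s, during which the arm holds its last target. There are 200 camera calls.

## Working session

There is one attempt and no reset: what is moved stays moved. The work goes in short steps, Python scripts to look and compute and a shell command to move; the robot and the scene stay as the last step left them, time stands still between calls to the robot, and variables do not carry over. Pictures are saved under pics/ and viewed, about 8 in all and at most 12, crops included, and the job is handed in when it is done.

```bash
ls; mkdir -p pics; cat > h.py <<'E'
from cell import *
import numpy as np, cv2
from scipy.spatial.transform import Rotation as Rn
def cam(name):
    if name=='wrist':
        o=observe(); c=read_camera(name)
        T=np.eye(4); T[:3,:3]=rot(o['tool_rot']); T[:3,3]=o['tool_pos']; T=T@np.array(c['T_tool_cam'])
        c['rotation']=T[:3,:3]; c['eye']=T[:3,3]
    else: c=read_camera(name)
    c['eye']=np.array(c['eye']); c['rotation']=np.array(c['rotation'])
    return c
def rot(r):
    r=np.array(r,float)
    return r if r.shape==(3,3) else Rn.from_euler('xyz',r).as_matrix()
def ray(c,at):
    v=c['rotation']@np.array([(at[1]-c['cx'])/c['fx'],(at[0]-c['cy'])/c['fy'],1.]); return v/np.linalg.norm(v)
def onz(c,at,z):
    v=ray(c,at); return c['eye']+v*(z-c['eye'][2])/v[2]
def px(c,p):
    q=c['rotation'].T@(np.array(p)-c['eye']); return [q[1]/q[2]*c['fy']+c['cy'],q[0]/q[2]*c['fx']+c['cx']]
def tri(cs,ats):
    A=np.zeros((3,3));b=np.zeros(3)
    for c,a in zip(cs,ats):
        v=ray(c,a);P=np.eye(3)-np.outer(v,v);A+=P;b+=P@c['eye']
    return np.linalg.solve(A,b)
E
python3 - <<'E'
from h import *
np.set_printoptions(precision=4,suppress=True)
o=observe();print({k:np.round(v,3) for k,v in o.items()})
Z=dict(hopper=0,gate_hinge=.226,gate_post=.226,gate_lug=.226,bolt_lug=.226,bolt_post=.226,crucible=0,scoop=0,scoop_grip=.03,lump0=.015,ingot_mould=0,bowl=0,flux_jar=0,gate=0)
for n in ['scene','top']:
    c=cam(n); cv2.imwrite(f'pics/{n}0.png',c['img']); print(n,c['eye'],c['rotation'][:,2],c['fx'])
    for l,z in Z.items():
        for d in place_of(n,l)[:8 if l=='lump0' else 3]:
            print(l,round(d['conf'],2),np.round(d['at']),onz(c,d['at'],z)[:2])
try: print({k:v for k,v in globals().items() if k=='grip_point_offset'})
except Exception as e: print(e)
E
```

```text
pics
{'time': np.float64(0.0), 'qpos': array([-1.303,  0.343,  1.525, -0.   ,  1.275, -0.146]), 'qvel': array([ 0.001,  0.002,  0.001, -0.001,  0.001,  0.   ]), 'joint_efforts': array([ -0.   , -43.124, -24.422,   0.072,   0.056,  -0.   ]), 'tool_pos': array([ 0.211, -0.48 ,  0.226]), 'tool_rot': array([-3.14 , -0.   ,  0.414]), 'contact_force': array([0.685, 1.401, 0.62 ]), 'torque': array([-0.02 , -0.045, -0.008]), 'opening': np.float64(0.091)}Traceback (most recent call last):
  File "<stdin>", line 6, in <module>
IndexError: too many indices for array: array is 1-dimensional, but 2 were indexed
```

```bash
sed -i "s/c\['rotation'\]=np.array(c\['rotation'\])/c['rotation']=rot(c['rotation'])/; s/return r if r.shape==(3,3) else/assert r.shape in [(3,),(3,3)],r\n    return r if r.shape==(3,3) else/" h.py
python3 - <<'E'
from h import *
np.set_printoptions(precision=4,suppress=True)
Z=dict(hopper=0,gate_hinge=.226,gate_post=.226,gate_lug=.226,bolt_lug=.226,bolt_post=.226,crucible=0,scoop=0,scoop_grip=.03,lump0=.015,ingot_mould=0,bowl=0,flux_jar=0,gate=0)
for n in ['scene','top']:
    c=cam(n); cv2.imwrite(f'pics/{n}0.png',c['img']); print(n,c['eye'],c['rotation'][:,2],c['fx'])
    for l,z in Z.items():
        for d in place_of(n,l)[:8 if l=='lump0' else 3]:
            print(l,round(d['conf'],2),np.round(d['at']),onz(c,d['at'],z)[:2])
print(globals().get('grip_point_offset'))
E
```

```text
scene [ 1.0785 -0.6819  1.0984] [-0.4446  0.5109 -0.7358] 443.85041718067106
hopper 0.88 [216. 367.] [0.5622 0.1096]
gate_hinge 0.87 [152. 359.] [0.4996 0.1318]
gate_post 0.79 [162. 364.] [0.5412 0.1047]
gate_lug 0.66 [172. 382.] [0.6034 0.1073]
bolt_lug 0.59 [181. 384.] [0.6297 0.0787]
bolt_lug 0.4 [164. 365.] [0.5481 0.1   ]
bolt_post 0.66 [197. 398.] [0.6933 0.055 ]
bolt_post 0.18 [268. 263.] [ 0.58   -0.3381]
crucible 0.61 [223. 346.] [0.5312 0.0428]
crucible 0.57 [198. 307.] [0.3598 0.0426]
scoop 0.94 [268. 264.] [ 0.4533 -0.2479]
scoop 0.8 [279. 171.] [ 0.2727 -0.4465]
scoop 0.64 [226. 245.] [ 0.2909 -0.1747]
scoop_grip 0.94 [286. 240.] [ 0.4595 -0.3425]
scoop_grip 0.91 [289. 188.] [ 0.3566 -0.4423]
scoop_grip 0.83 [232. 219.] [ 0.268  -0.2539]
lump0 0.46 [271. 252.] [ 0.4419 -0.2814]
lump0 0.45 [265. 258.] [ 0.4405 -0.2559]
lump0 0.44 [272. 251.] [ 0.4425 -0.2863]
lump0 0.42 [271. 262.] [ 0.4638 -0.2625]
ingot_mould 0.71 [155. 386.] [0.4386 0.3923]
bowl 0.78 [337. 310.] [ 0.7006 -0.3197]
bowl 0.24 [302. 359.] [ 0.735  -0.1537]
flux_jar 0.98 [304. 358.] [ 0.736  -0.1605]
top [ 
[... 504 characters left out ...]
[238. 448.] [ 0.3767 -0.4407]
scoop_grip 0.55 [215. 416.] [ 0.4546 -0.3404]
scoop_grip 0.49 [274. 394.] [ 0.2632 -0.2579]
lump0 0.57 [220. 387.] [ 0.4411 -0.2448]
lump0 0.55 [216. 390.] [ 0.4531 -0.255 ]
lump0 0.52 [210. 387.] [ 0.4735 -0.2463]
lump0 0.44 [212. 399.] [ 0.4685 -0.2857]
lump0 0.43 [209. 398.] [ 0.4764 -0.2806]
lump0 0.35 [222. 398.] [ 0.4349 -0.2811]
ingot_mould 0.71 [219. 197.] [0.4527 0.3987]
bowl 0.57 [143. 406.] [ 0.7089 -0.3207]
bowl 0.3 [163. 283.] [0.6458 0.1065]
flux_jar 0.77 [138. 358.] [ 0.7304 -0.1564]
flux_jar 0.57 [214. 392.] [ 0.4611 -0.2647]
gate 0.76 [204. 277.] [0.503  0.1281]
gate 0.68 [185. 281.] [0.5666 0.1148]
gate 0.27 [214. 391.] [ 0.4608 -0.2596]
0.0188
```

View pics/scene0.png

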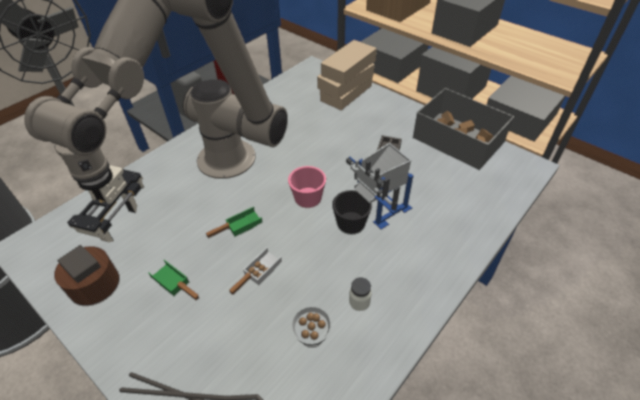

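View pics/top0.png

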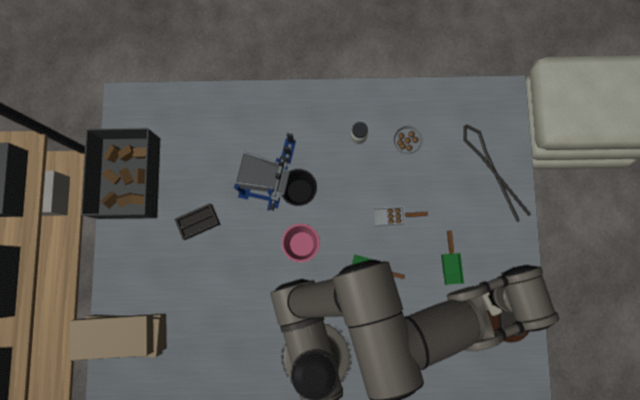

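Scoop candidates: silver with lumps at scene (268,264); green look-alikes at (279,171) and (226,245). I choose the silver one. The crucible is the black one at scene (212,351), and the pink one at (186,307) is not wanted. I'll move above the silver scoop's handle for a close look.

```bash
python3 -m inch '[[[56,-6,0,0],[56,-6,0,0],[56,-6,0,0],[56,-6,0,0],[56,-6,0,-0.18],[0,0,0,-0.18],[0,0,0,-0.18],[0,0,0,-0.18],[0,0,0,-0.18],[0,0,0,-0.18]]]' -1
python3 -m inch '[[[0,0,0,-0.08],[0,0,0,0],[0,0,0,0]]]'
python3 - <<'E'
from h import *
np.set_printoptions(precision=4,suppress=True)
o=observe();print(o['tool_pos'],o['tool_rot'],o['time'])
c=cam('wrist');cv2.imwrite('pics/w1.png',c['img']);print(c['T_tool_cam'],c['fx'])
for l,z in dict(scoop=0,scoop_grip=.03,lump0=.015).items():
    for d in place_of('wrist',l)[:6]: print(l,round(d['conf'],2),np.round(d['at']),onz(c,d['at'],z)[:2])
s=cam('scene');t=cam('top')
for l in ['gate_hinge','gate_post','gate_lug','bolt_lug','bolt_post','scoop_grip','crucible','bowl']:
    place_of('scene',l)
    a=[d for d in place_of('scene',l)];b=[d for d in place_of('top',l)]
    if a and b: print(l,[(round(d['conf'],2),np.round(d['at'],1)) for d in a[:2]],[(round(d['conf'],2),np.round(d['at'],1)) for d in b[:2]],tri([s,t],[a[0]['at'],b[0]['at']]))
E
```

```text
time: 2.8
tool_pos: [0.4554, -0.3406, 0.2267]
tool_rot: [-3.142, -0.0, 1.5]
contact_force: [-0.0, 0.7, 0.5]
opening: 0.0919
time: 3.18
tool_pos: [0.4554, -0.3406, 0.2267]
tool_rot: [3.142, 0.0, 1.572]
contact_force: [0.5, -0.8, 0.2]
opening: 0.0918
[ 0.4554 -0.3406  0.2267] [3.1416 0.     1.5722] 3.175
[[ 0.0009 -0.9653 -0.2612  0.07  ]
 [ 1.      0.0009  0.      0.0005]
 [ 0.0002 -0.2612  0.9653 -0.1573]
 [ 0.      0.      0.      1.    ]] 331.7571525173359
scoop 0.8 [ 96. 318.] [ 0.4536 -0.255 ]
scoop 0.56 [257. 182.] [ 0.2831 -0.4494]
scoop_grip 0.93 [175. 318.] [ 0.4539 -0.3382]
scoop_grip 0.69 [ 94. 128.] [ 0.2611 -0.2555]
scoop_grip 0.62 [270. 241.] [ 0.3637 -0.4511]
lump0 0.83 [115. 318.] [ 0.4546 -0.2755]
lump0 0.79 [ 93. 331.] [ 0.4677 -0.2528]
lump0 0.69 [115. 337.] [ 0.4742 -0.2759]
lump0 0.53 [119. 304.] [ 0.4386 -0.2795]
lump0 0.5 [ 94. 319.] [ 0.4554 -0.2545]
gate_hinge [(0.57, array([153. , 355.4]))] [(0.79, array([192.2, 273.4])), (0.43, array([207.6, 388.8]))] [0.5034 0.1134 0.2356]
gate_post [(0.7, array([162.8, 365.9]))] [(0.82, array([176.3, 276.1])), (0.62, array
[... 173 characters left out ...]
lt_lug [(0.7, array([222.2, 348. ])), (0.55, array([180.9, 383.1]))] [(0.62, array([150.7, 284.8]))] [0.6182 0.0394 0.1064]
bolt_post [(0.57, array([193.1, 397. ]))] [(0.65, array([134.6, 290.9])), (0.38, array([215.6, 390.8]))] [0.6819 0.0638 0.2258]
scoop_grip [(0.93, array([289.9, 189.7])), (0.81, array([282.7, 238.5]))] [(0.86, array([216.1, 414.2])), (0.75, array([239.8, 449.3]))] [ 0.4176 -0.3891  0.0557]
crucible [(0.88, array([200.3, 306.4])), (0.87, array([223.1, 348.7]))] [(0.91, array([243.9, 304.1])), (0.72, array([193.3, 299.7]))] [ 0.3651  0.0354 -0.0012]
bowl [(0.81, array([337.3, 310.3])), (0.33, array([273.1, 252.5]))] [(0.9, array([144.9, 406.4]))] [ 0.7017 -0.3207  0.0036]
```

View pics/w1.png

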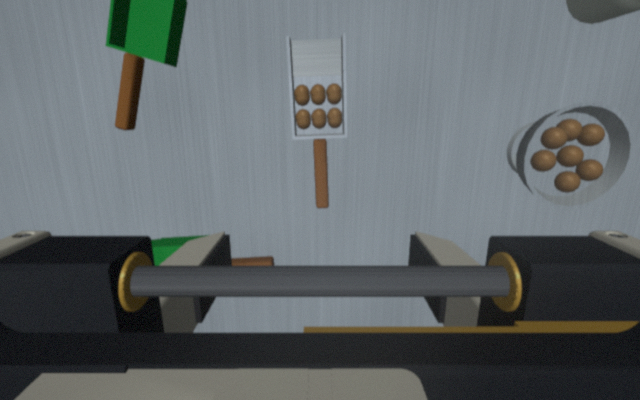

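The view shows the silver scoop with six lumps at (107,318) and its handle at (175,320), lined up with the jaws. The green scoops are off at (40,145) and (255,190). I'll go down and grip.

```bash
python3 -m inch '[[[0.5,-1,50,0],[0.5,0,50,0],[0.5,0,50,0],[0,0,40,0],[0,0,16,0],[0,0,9.5,0],[0,0,0,0]]]' -1
python3 -m inch '[[[0,0,0,0],[0,0,0,0],[0,0,0,0],[0,0,0,0],[0,0,0,0],[0,0,0,0]]]' 1 60
python3 -m inch '[[[0,0,-10,0],[0,0,-20,0],[0,0,-30,0],[0,0,0,0]]]'
python3 - <<'E'
from h import *
np.set_printoptions(precision=4,suppress=True)
o=observe();print(o['tool_pos'],o['tool_rot'],o['torque'],o['contact_force'])
c=cam('wrist');s=cam('scene')
cv2.imwrite('pics/g1.png',np.hstack([c['img'][:260,180:460],cv2.resize(s['img'][200:330,160:340],None,fx=2,fy=2)]))
E
```

```text
time: 5.55
tool_pos: [0.4548, -0.3395, 0.0118]
tool_rot: [3.141, 0.001, 1.574]
contact_force: [-0.1, -0.4, 0.9]
opening: 0.0917
time: 6.3
tool_pos: [0.4544, -0.3391, 0.0112]
tool_rot: [-3.142, 0.0, 1.574]
contact_force: [-0.7, -0.4, -1.1]
opening: 0.0365
time: 6.8
tool_pos: [0.4557, -0.3404, 0.074]
tool_rot: [3.138, 0.004, 1.574]
contact_force: [-0.6, -0.4, -0.6]
opening: 0.0008
[ 0.4557 -0.3404  0.074 ] [3.1376 0.0039 1.5738] [-0.0216 -0.0878 -0.0272] [-0.6077 -0.3972 -0.5724]
```

View pics/g1.png

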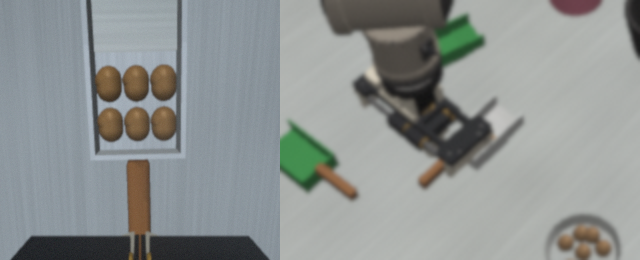

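I lifted before the fingers had shut. They close at about 73 mm/s, and the scoop is still on the bench. Open, lower, and close for longer.

```bash
python3 -m inch '[[[0,0,0,0],[0,0,0,0],[0,0,0,0],[0,0,0,0],[0,0,0,0],[0,0,0,0]]]' -0.2
python3 - <<'E'
from h import *
np.set_printoptions(precision=4,suppress=True)
c=cam('wrist');o=observe();print(o['tool_pos'],o['opening'])
for l,z in dict(scoop=0,scoop_grip=.03).items():
    for d in place_of('wrist',l)[:2]: print(l,round(d['conf'],2),np.round(d['at']),onz(c,d['at'],z)[:2])
E
```

```text
time: 7.65
tool_pos: [0.4544, -0.3392, 0.0712]
tool_rot: [3.142, 0.0, 1.574]
contact_force: [0.7, -0.0, -0.1]
opening: 0.0536
[ 0.4544 -0.3392  0.0713] 0.054663194647207106
scoop 0.96 [ 87. 317.] [ 0.4529 -0.2547]
scoop_grip 0.82 [224. 320.] [ 0.4551 -0.3385]
scoop_grip 0.6 [ 86. 342.] [ 0.4671 -0.2561]
```

```bash
python3 -m inch '[[[1,0,30,0],[0,0,22,0],[0,0,8,0],[0,0,0,0],[0,0,0,0]]]' 1 60
python3 -m inch '[[[0,0,0,0],[0,0,0,0],[0,0,0,0],[0,0,0,0],[0,0,0,0]]]'
python3 -m inch '[[[0,0,-5,0],[0,0,-10,0],[0,0,-15,0],[0,0,-20,0],[0,0,0,0]]]'
python3 - <<'E'
from h import *
np.set_printoptions(precision=4,suppress=True)
o=observe();print(o['tool_pos'],o['tool_rot'],o['torque'],o['contact_force'])
c=cam('wrist');s=cam('scene')
cv2.imwrite('pics/g2.png',np.hstack([c['img'][:260,180:460],cv2.resize(s['img'][200:330,160:340],None,fx=2,fy=2)]))
E
```

```text
time: 8.43
tool_pos: [0.4548, -0.3385, 0.012]
tool_rot: [3.141, 0.001, 1.574]
contact_force: [-0.1, -0.2, -1.2]
opening: 0.014
time: 9.05
tool_pos: [0.4548, -0.3386, 0.0118]
tool_rot: [3.141, 0.001, 1.574]
contact_force: [1.1, -1.5, 4.1]
opening: 0.0131
time: 9.68
tool_pos: [0.4553, -0.339, 0.0633]
tool_rot: [3.139, 0.003, 1.574]
contact_force: [0.9, 0.6, -3.1]
opening: 0.0136
[ 0.4553 -0.339   0.0633] [3.1388 0.0029 1.5739] [-0.1933 -0.1378  0.0134] [ 0.9307  0.6101 -3.1037]
```

View pics/g2.png

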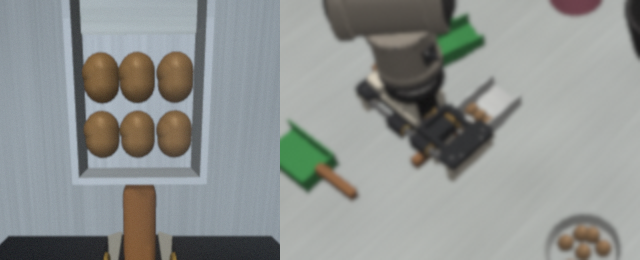

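Grip is good: the scoop is level, all six lumps are in the pan and it weighs 3.1 N. Now carry it to a stand-off in front of the hopper.

```bash
python3 -m inch '[[[0,0,-15,0],[10,2,-28,0],[25,5,-32,0],[36,6,-32,0],[36,6,-32,0],[36,6,-32,0],[36,6,-32,0],[36,6,-32,0],[36,6,-30,0],[36,6,-14,0]]]'
python3 -m inch '[[[28,6,0,0],[20,4,0,0],[8,2,0,0.06],[0,0,0,0.1],[0,0,0,0.1],[0,0,0,0.07],[0,0,0,0.04],[0,0,0,0]]]'
python3 - <<'E'
from h import *
np.set_printoptions(precision=4,suppress=True)
o=observe();print(o['tool_pos'],o['tool_rot'],o['torque'],o['contact_force'])
cs={n:cam(n) for n in ['wrist','scene','top']}
cv2.imwrite('pics/c1.png',np.vstack([np.hstack([cs['wrist']['img'][:200,120:520],cs['wrist']['img'][:200,120:520]*0])[:, :400],cv2.resize(cs['scene']['img'][90:240,290:490],(400,300))]))
for l in ['hopper','gate_hinge','gate_post','gate_lug','bolt_lug','bolt_post','crucible']:
    z=.226 if '_' in l else 0
    for n in cs:
        print(l,n,[(round(d['conf'],2),np.round(d['at']),onz(cs[n],d['at'],z)[:2]) for d in place_of(n,l)[:2]])
E
```

```text
time: 11.02
tool_pos: [0.5026, -0.0498, 0.3425]
tool_rot: [3.139, 0.001, 1.574]
contact_force: [1.8, 0.5, -2.9]
opening: 0.0136
time: 12.02
tool_pos: [0.514, 0.0051, 0.3404]
tool_rot: [-3.141, 0.0, 1.204]
contact_force: [0.9, 0.5, -3.6]
opening: 0.0135
[0.514  0.0051 0.3404] [-3.1409  0.0003  1.2042] [-0.1966  0.0166 -0.0009] [ 0.9346  0.5057 -3.5655]
hopper wrist []
hopper scene [(0.76, array([214., 371.]), array([0.568 , 0.1234])), (0.52, array([302., 361.]), array([ 0.7381, -0.1518]))]
hopper top [(0.92, array([185., 281.]), array([0.5673, 0.1141]))]
gate_hinge wrist []
gate_hinge scene [(0.75, array([154., 355.]), array([0.4978, 0.1182]))]
gate_hinge top []
gate_post wrist []
gate_post scene [(0.69, array([162., 366.]), array([0.5434, 0.1071]))]
gate_post top []
gate_lug wrist [(0.17, array([ 78., 318.]), array([0.5469, 0.0932]))]
gate_lug scene [(0.64, array([169., 378.]), array([0.5853, 0.1082])), (0.47, array([223., 348.]), array([ 0.6453, -0.1024]))]
gate_lug top []
bolt_lug wrist [(0.74, array([ 50., 433.]), array([0.635 , 0.0812])), (0.68, array([ 79., 320.]), array([0.5484, 0.092 ]))]
bolt_lug scene [(0.66, array([180., 385.]), array([0.6291, 0.0838]))]
bolt_lug top []
bolt_post wrist [(0.92, array([ 43., 499.]), array([0.683 , 0.0678]))]
bolt_post scene [(0.77, array([193., 398.]), array([0.6848, 0.0662]))]
bolt_post top []
crucible wrist [(0.82, array([172., 221.]), array([0.3677, 0.0397]))]
crucible scene [(0.94, array([199., 308.]), array([0.3664, 0.0434])), (0.72, array([226., 348.]), array([0.5423, 0.0376]))]
crucible top [(0.6, array([192., 295.]), array([0.544 , 0.0665]))]
```

View pics/c1.png

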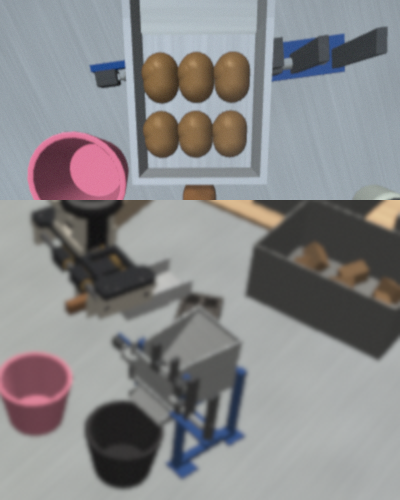

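The hopper is yawed about -16° with its origin near (0.562, 0.119). I'll line up and move over it.

```bash
python3 -m inch '[[[5,1,0,-0.04],[14,2,0,-0.05],[22,3,0,0],[22,3,0,0],[20,3,0,0],[12,2,-0,0],[6,1,5,0],[2,0,5,0],[0,0,0,0]]]'
python3 -m inch '[[[0,0,0,0],[0,0,0,0]]]' - 35
python3 - <<'E'
from h import *
np.set_printoptions(precision=4,suppress=True)
o=observe();print(o['tool_pos'],o['tool_rot'],o['torque'],o['contact_force'])
cs={n:cam(n) for n in ['wrist','scene']}
cv2.imwrite('pics/c2.png',np.hstack([cs['wrist']['img'][:260,120:520],cv2.resize(cs['scene']['img'][90:220,290:490],(400,260))]))
for l in ['bolt_lug','bolt_post','crucible']:
    z=.226 if '_' in l else 0
    for n in cs:
        print(l,n,[(round(d['conf'],2),np.round(d['at']),onz(cs[n],d['at'],z)[:2]) for d in place_of(n,l)[:2]])
E
```

```text
time: 14.35
tool_pos: [0.5577, 0.0991, 0.3295]
tool_rot: [-3.14, 0.001, 1.293]
contact_force: [0.7, 0.9, -1.9]
opening: 0.0133
time: 14.6
tool_pos: [0.558, 0.0991, 0.3305]
tool_rot: [3.141, -0.0, 1.293]
contact_force: [0.5, 0.9, -2.6]
opening: 0.0138
[0.558  0.0991 0.3305] [ 3.141  -0.      1.2933] [-0.2405 -0.0018  0.0312] [ 0.4582  0.8609 -2.5538]
bolt_lug wrist [(0.81, array([196., 414.]), array([0.6332, 0.08  ]))]
bolt_lug scene [(0.56, array([182., 384.]), array([0.6324, 0.0754]))]
bolt_post wrist [(0.86, array([194., 478.]), array([0.6837, 0.0682]))]
bolt_post scene [(0.77, array([196., 398.]), array([0.6896, 0.0581]))]
crucible wrist [(0.89, array([228., 211.]), array([0.3673, 0.0423]))]
crucible scene [(0.97, array([224., 349.]), array([0.5397, 0.0435])), (0.9, array([198., 307.]), array([0.3587, 0.0448]))]
```

View pics/c2.png

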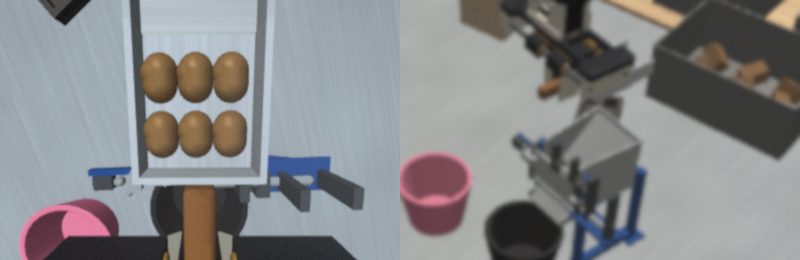

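The scoop is aligned over the hopper. I'll loosen the grip step by step so the scoop swings nose-down about the pads.

```bash
python3 -m inch '[[[0,-4,0,0],[0,0,0,0]]]' - 22; python3 -c "
from h import *
print(observe()['torque'])"
python3 -m inch '[[[0,0,0,0],[0,0,0,0]]]' - 14; python3 - <<'E'
from h import *
o=observe();print(o['torque'])
cs={n:cam(n) for n in ['wrist','scene']}
for l,z in dict(scoop=.31,scoop_grip=.35).items():
  for n in cs: print(l,n,[(round(d['conf'],2),np.round(d['at'])) for d in place_of(n,l)[:3]], np.round(px(cs[n],[.556,.1,z]) if l=='scoop_grip' else px(cs[n],[.579,.181,z])))
E
```

```text
time: 15.25
tool_pos: [0.5539, 0.1007, 0.3303]
tool_rot: [3.142, 0.0, 1.294]
contact_force: [-0.4, -0.5, -2.2]
opening: 0.0139
[-0.21152244 -0.0660943  -0.03176761]
time: 15.5
tool_pos: [0.5542, 0.1006, 0.3302]
tool_rot: [3.142, 0.0, 1.294]
contact_force: [0.7, -0.3, -4.2]
opening: 0.0143
[-0.27282592  0.03832504  0.0055701 ]
scoop wrist [(0.58, array([156., 322.]))] [ 81. 322.]
scoop scene [(0.63, array([279., 171.])), (0.62, array([152., 378.])), (0.55, array([225., 246.]))] [132. 393.]
scoop_grip wrist [(0.64, array([268., 316.]))] [270. 323.]
scoop_grip scene [(0.83, array([133., 369.])), (0.8, array([293., 190.])), (0.67, array([228., 218.]))] [131. 370.]
```

```bash
cat > tilt.py <<'E'
from h import *
def tilt():
    cs={n:cam(n) for n in ['wrist','scene']}
    o=observe();R=rot(o['tool_rot']);g=np.array(o['tool_pos'])-R[:,2]*.0188;a=R[:,0];r=[]
    for n in cs:
        best=None
        for d in place_of(n,'scoop'):
            for th in np.radians(np.arange(-5,110,2)):
                p=g+a*(.084*np.cos(th)-.030*np.sin(th))+np.array([0,0,-1])*(.084*np.sin(th)+.030*np.cos(th))
                e=np.hypot(*(np.array(px(cs[n],p))-d['at']))
                if best is None or e<best[0]: best=(e,np.degrees(th),d['conf'],np.round(d['at']))
        r.append(best)
    print('tilt',r,'torque',np.round(o['torque'],3),o['time'],o['opening']);return cs
if __name__=='__main__':
    cs=tilt(); print('lumps',[(n,[np.round(d['at']).tolist() for d in place_of(n,'lump0')]) for n in cs])
E
python3 tilt.py; python3 -m inch '[[[0,0,0,0],[0,0,0,0]]]' - 14;python3 tilt.py
```

```text
tilt [(np.float64(1.3462843125451915), np.float64(51.0), 0.96, array([173., 319.])), (np.float64(0.5283241441780999), np.float64(49.0), 0.73, array([151., 377.]))] torque [-0.032 -0.056  0.028] 15.9 0.014217348180015923
lumps [('wrist', [[58.0, 319.0], [66.0, 340.0], [78.0, 297.0], [119.0, 342.0], [126.0, 304.0]]), ('scene', [[162.0, 382.0]])]
time: 16.35
tool_pos: [0.5542, 0.1006, 0.3302]
tool_rot: [3.142, 0.0, 1.294]
contact_force: [-0.5, -0.3, -2.2]
opening: 0.0139
tilt [(np.float64(1.6144641108308702), np.float64(53.0), 0.59, array([175., 320.])), (np.float64(2.6134950791817233), np.float64(51.0), 0.61, array([149., 374.]))] torque [-0.057 -0.034  0.031] 16.45 0.013920624648479924
lumps [('wrist', []), ('scene', [])]
```

```bash
python3 -m inch '[[[0,0,0,0],[0,0,0,0]]]' - 9;python3 tilt.py;  python3 -m inch '[[[0,0,-12,0],[0,0,0,0],[0,0,0,0]]]' - 60; python3 - <<'E'
from tilt import *
cs=tilt(); cv2.imwrite('pics/c3.png',np.hstack([cs['wrist']['img'][:300,120:520],cv2.resize(cs['scene']['img'][90:240,290:490],(400,300))]))
E
```

```text
time: 16.9
tool_pos: [0.5542, 0.1006, 0.3302]
tool_rot: [3.142, 0.0, 1.294]
contact_force: [0.2, -0.3, -2.2]
opening: 0.0141
tilt [(np.float64(1.909305404401747), np.float64(53.0), 0.6, array([174., 320.])), (np.float64(0.5046319552625468), np.float64(53.0), 0.92, array([152., 376.]))] torque [-0.099 -0.002  0.015] 17.0 0.014131052588143879
lumps [('wrist', []), ('scene', [])]
time: 17.58
tool_pos: [0.5542, 0.1006, 0.3424]
tool_rot: [3.141, -0.0, 1.294]
contact_force: [-0.1, -0.9, -1.8]
opening: 0.014
tilt [(np.float64(2.055422863901839), np.float64(53.0), 0.61, array([175., 320.])), (np.float64(0.7400232582526364), np.float64(51.0), 0.78, array([147., 376.]))] torque [-0.063 -0.106 -0.032] 17.675 0.013661464939177494
```

View pics/c3.png

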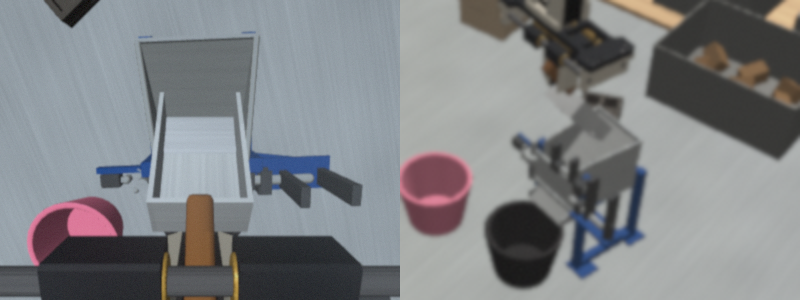

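The pan is empty and the scoop weighs about 2 N, so all the lumps went in. I'll raise it and back off, then check the hopper and measure the lugs from the wrist.

```bash
python3 -m inch '[[[0,0,-30,0],[-10,0,-30,0],[-40,0,-30,0],[-50,0,0,0],[-20,0,0,0],[0,0,0,0]]]'
cat > meas.py <<'E'
from h import *
np.set_printoptions(precision=4,suppress=True)
def meas(names=('wrist',)):
    cs={n:cam(n) for n in names}
    for l in ['gate_hinge','gate_post','gate_lug','bolt_lug','bolt_post','lump0']:
        z=.226 if l!='lump0' else .15
        for n in cs: print(l,n,[(round(d['conf'],2),np.round(d['at'],1),onz(cs[n],d['at'],z)[:2]) for d in place_of(n,l)[:7]])
    return cs
E
python3 - <<'E'
from meas import *
cs=meas(('wrist','top','scene'))
cv2.imwrite('pics/c4.png',np.hstack([cs['wrist']['img'][:300,120:520],cv2.resize(cs['scene']['img'][90:240,290:490],(400,300))]))
E
```

```text
time: 18.52
tool_pos: [0.5211, -0.016, 0.4323]
tool_rot: [3.141, 0.0, 1.291]
contact_force: [0.0, -0.1, -2.6]
opening: 0.0136
gate_hinge wrist [(0.61, array([ 53.2, 266.4]), array([0.5043, 0.1197]))]
gate_hinge top []
gate_hinge scene [(0.66, array([153.5, 359.8]), array([0.5072, 0.1272]))]
gate_post wrist [(0.62, array([ 50.1, 312.8]), array([0.5504, 0.1095]))]
gate_post top []
gate_post scene [(0.93, array([160.3, 365.6]), array([0.5382, 0.1145]))]
gate_lug wrist [(0.87, array([ 51.4, 364.7]), array([0.6005, 0.0939])), (0.68, array([ 39.6, 346.1]), array([0.5852, 0.1097]))]
gate_lug top []
gate_lug scene [(0.48, array([170.3, 377.6]), array([0.5897, 0.1027]))]
bolt_lug wrist [(0.88, array([ 56.6, 396.8]), array([0.6307, 0.0802]))]
bolt_lug top []
bolt_lug scene [(0.45, array([299. , 360.6]), array([ 0.8036, -0.2553])), (0.43, array([184. , 383.3]), array([0.6339, 0.0685]))]
bolt_post wrist [(0.68, array([ 54. , 450.2]), array([0.6833, 0.0677])), (0.33, array([ 51.3, 314.3]), array([0.5515, 0.108 ]))]
bolt_post top [(0.51, array([167.5, 273.4]), array([0.581, 0.116]))]
bolt_post scene [(0.59, array([196.3, 398.2]), array([0.6915, 0.0564])), (0.4, array([212.7, 369. ]), array([ 0.6664, -0.0407]))]
lump0 wrist [(0.7, array([ 37.7, 345.3]), array([0.5941, 0.1242])), (0.64, array([ 59.4, 311. ]), array([0.5472, 0.1121])), (0.63, array([ 36.1, 317.2]), array([0.5618, 0.1352])), (0.59, array([270.8, 316.4]), array([ 0.4742, -0.1647])), (0.53, array([ 50.8, 301.6]), array([0.5389, 0.1247])), (0.39, array([ 52.2, 338.3]), array([0.5817, 0.1108]))]
lump0 top [(0.49, array([179.1, 270.3]), array([0.5603, 0.1336])), (0.35, array([168.5, 272.8]), array([0.5941, 0.1259]))]
lump0 scene []
```

View pics/c4.png

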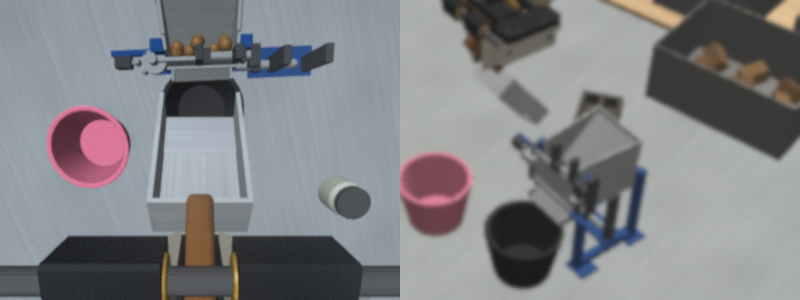

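The wrist view shows the lumps behind the shut gate at crop (45,200), with the scoop empty. Now I'll carry the scoop back to its place.

```bash
python3 -m inch '[[[-50,2,15,0],[-55,2,25,0],[-55,2,25,0],[-55,2,25,0],[-45,2,25,0],[-12,0,45,-0.14],[0,0,45,-0.143],[0,0,45,0],[0,0,35,0],[0,0,10,0]]]'
python3 tilt.py | head -1
```

```text
time: 20.82
tool_pos: [0.4557, -0.2786, 0.1353]
tool_rot: [-3.139, -0.002, 1.577]
contact_force: [0.3, 0.6, -0.9]
opening: 0.0139
tilt [(np.float64(2.133879308664652), np.float64(51.0), 0.6, array([175., 319.])), (np.float64(0.2587430807773027), np.float64(55.0), 0.52, array([257., 260.]))] torque [-0.058 -0.161  0.015] 20.925 0.013640069159133423
```

```bash
python3 -m inch '[[[0,0,22,0],[0,0,6,0],[-4,0,5,0],[-14,0,10,0],[-15,0,12.5,0],[0,0,0,0]]]' - 10; python3 tilt.py | head -1
```

```text
time: 21.88
tool_pos: [0.4565, -0.3132, 0.0807]
tool_rot: [-3.141, -0.001, 1.575]
contact_force: [0.8, -0.0, -1.7]
opening: 0.0142
tilt [(np.float64(1.891454896504062), np.float64(37.0), 0.77, array([140., 319.])), (np.float64(34.72742111299896), np.float64(-5.0), 0.6, array([223., 244.]))] torque [-0.05  -0.084 -0.027] 21.975 0.013898444746002015
```

```bash
python3 -m inch '[[[-13,0,14.5,0],[-11,0,16,0],[-8,0,17,0],[-4,0,11,0],[-2,0,6,0],[-1,0,5,0],[0,0,0,0]]]' - 10; python3 tilt.py | head -1
```

```text
time: 23.05
tool_pos: [0.4571, -0.3512, 0.0123]
tool_rot: [3.141, 0.0, 1.577]
contact_force: [-0.2, -0.3, -0.5]
opening: 0.014
tilt [(np.float64(1.023015037286279), np.float64(3.0000000000000004), 0.74, array([ 82., 319.])), (np.float64(1.9782457402682585), np.float64(-5.0), 0.69, array([270., 258.]))] torque [-0.158 -0.105  0.063] 23.15 0.013727781761131763
```

```bash
python3 -m inch '[[[0,0,0,0],[0,0,0,0],[0,0,0,0],[0,0,0,0],[0,0,-5,0],[0,0,-40,0],[0,0,-55,0],[40,20,-60,0],[55,27,-55,0]]]' -0.74
python3 -m inch '[[[55,27,-20,0],[55,27,-20,0],[55,27,-20,0],[55,27,-10,0],[55,27,-5,0],[55,27,0,0],[53,27,0,0.134],[0,0,0,0.134],[0,0,0,0]]]'
python3 - <<'E'
from meas import *
o=observe();print(o['tool_pos'],o['opening'])
cs=meas(('wrist',)); s=cam('scene')
for l in ('scoop','scoop_grip'): print(l,[(round(d['conf'],2),np.round(d['at']),onz(s,d['at'],0 if l=='scoop' else .03)[:2]) for d in place_of('scene',l)[:3]])
cv2.imwrite('pics/c5.png',np.hstack([cs['wrist']['img'][:400,120:520],cv2.resize(s['img'][200:330,160:340],(400,400))]))
E
```

```text
time: 24.48
tool_pos: [0.494, -0.2758, 0.2067]
tool_rot: [3.14, 0.001, 1.575]
contact_force: [1.0, 0.5, -0.6]
opening: 0.0796
time: 25.6
tool_pos: [0.6779, 0.1039, 0.277]
tool_rot: [-3.141, 0.0, 1.311]
contact_force: [-0.2, -0.3, 1.0]
opening: 0.0797
[0.6779 0.1039 0.277 ] 0.07971368978442146
gate_hinge wrist []
gate_post wrist []
gate_lug wrist [(0.29, array([191.8, 176.1]), array([0.5937, 0.1461]))]
bolt_lug wrist [(0.77, array([268.9, 268.7]), array([0.6354, 0.0785]))]
bolt_post wrist [(0.71, array([265.1, 341.2]), array([0.6844, 0.0685]))]
lump0 wrist [(0.83, array([191.3, 176.1]), array([0.5563, 0.1372])), (0.67, array([199.9, 165.7]), array([0.5445, 0.1321])), (0.63, array([211.2, 209. ]), array([0.5781, 0.1124])), (0.59, array([215.2, 179.9]), array([0.5515, 0.1155])), (0.51, array([203.3, 198.9]), array([0.5719, 0.1217]))]
scoop [(0.92, array([271., 258.]), array([ 0.4481, -0.2655])), (0.65, array([227., 245.]), array([ 0.2927, -0.1781])), (0.59, array([185., 388.]), array([0.5348, 0.2682]))]
scoop_grip [(0.89, array([291., 190.]), array([ 0.3661, -0.4438])), (0.65, array([226., 217.]), array([ 0.2458, -0.2436])), (0.65, array([154., 386.]), array([0.4544, 0.3665]))]
```

View pics/c5.png

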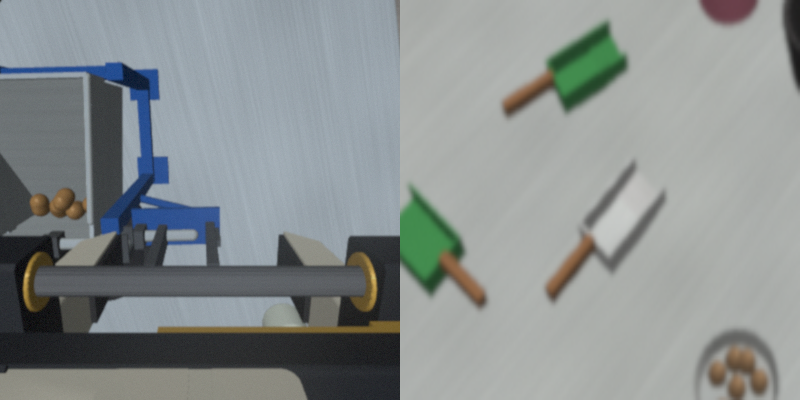

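Scoop lies flat and empty. Bolt lug is at about (0.6345, 0.079) and post at (0.684, 0.068). They are 51 mm apart, which fits the description. I'll lower over the bolt.

```bash
python3 -m inch '[[[-17,-2,0,-0.028],[-16.5,-2,10,0],[0,0,25,0],[0,0,20,0],[0,0,9,0],[0,0,0,0]]]'
python3 -m inch '[[[0,0,0,0],[0,0,0,0],[0,0,0,0],[0,0,0,0],[0,0,0,0],[0,0,0,0],[0,0,0,0]]]' 1 20
```

```text
time: 26.85
tool_pos: [0.6658, 0.0718, 0.213]
tool_rot: [-3.141, 0.0, 1.337]
contact_force: [-0.2, 0.4, -0.4]
opening: 0.0795
time: 27.72
tool_pos: [0.6644, 0.0722, 0.2133]
tool_rot: [-3.138, 0.0, 1.337]
contact_force: [-8.1, 1.1, 3.8]
opening: 0.0353
```

The opening reads 35 mm, so the bolt is fully drawn. Open, lift, and look at the gate's post and catch from close.

```bash
python3 -m inch '[[[0,0,0,0],[0,0,0,0],[0,0,0,0],[0,0,-30,0],[0,0,-40,0],[-5,-52,-10,0],[-6,-52,0,0],[0,0,0,0]]]' -0.62 20
python3 - <<'E'
from meas import *
o=observe();print(o['tool_pos'],o['tool_rot'],o['opening'])
for i in range(2): cs=meas(('wrist',))
cv2.imwrite('pics/c6.png',cs['wrist']['img'])
E
```

```text
time: 28.72
tool_pos: [0.5588, 0.0858, 0.2935]
tool_rot: [-3.14, 0.0, 1.338]
contact_force: [0.7, -1.5, 0.3]
opening: 0.0744
[0.5588 0.0858 0.2935] [-3.1397  0.0005  1.3378] 0.07436028005009607
gate_hinge wrist [(0.79, array([184.9, 233.1]), array([0.5054, 0.119 ]))]
gate_post wrist [(0.79, array([184.3, 302. ]), array([0.5521, 0.1084]))]
gate_lug wrist []
bolt_lug wrist [(0.62, array([198.7, 445.4]), array([0.6473, 0.0753]))]
bolt_post wrist [(0.9, array([197.7, 497.3]), array([0.6827, 0.0677]))]
lump0 wrist [(0.89, array([136.1, 306.6]), array([0.5587, 0.1348])), (0.87, array([139.7, 348.3]), array([0.5943, 0.1231])), (0.78, array([145.2, 319.1]), array([0.5677, 0.1244])), (0.7, array([147.4, 289. ]), array([0.5409, 0.1287])), (0.5, array([152.9, 336.9]), array([0.5818, 0.114 ]))]
gate_hinge wrist [(0.87, array([187.8, 226.7]), array([0.5053, 0.1174])), (0.4, array([191. , 308.7]), array([0.56 , 0.102]))]
gate_post wrist [(0.95, array([183.6, 296.6]), array([0.5531, 0.1091]))]
gate_lug wrist []
bolt_lug wrist [(0.84, array([197.5, 437.3]), array([0.6463, 0.0767])), (0.74, array([159.1, 294.3]), array([0.5559, 0.1259])), (0.46, array([151.1, 315.2]), array([0.5709, 0.1278]))]
bolt_post wrist [(0.65, array([197.8, 491.4]), array([0.683 , 0.0678]))]
lump0 wrist [(0.91, array([146.1, 285.1]), array([0.5426, 0.1299])), (0.83, array([138.1, 298.4]), array([0.5559, 0.134 ])), (0.79, array([158.4, 292.8]), array([0.5465, 0.1176])), (0.7, array([142.5, 341.5]), array([0.5925, 0.1213])), (0.66, array([147.1, 315.3]), array([0.5687, 0.1227]))]
```

View pics/c6.png

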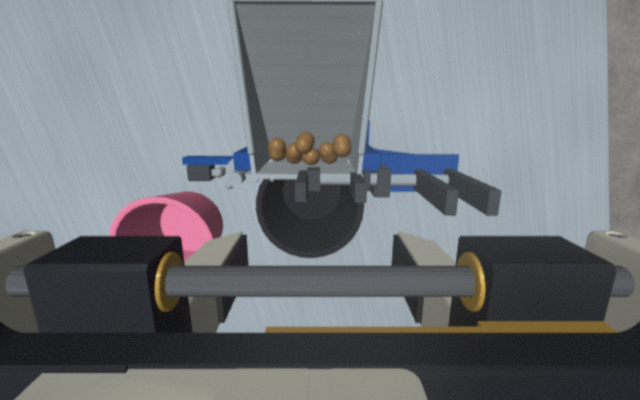

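The bolt lug and post are now 37 mm apart, so the bolt is drawn. The gate post (left face col 296, row 185) and catch lug (right face col 366) are 48 mm apart as they should be. I'll lower over them.

```bash
python3 -m inch '[[[10,1,20,0],[11,1,20,0],[0,0,15,0],[0,0,15,0],[0,0,0,0],[0,0,0,0]]]'
python3 - <<'E'
from h import *
o=observe();R=rot(o['tool_rot']);d=np.array([.569,.105,.212])-o['tool_pos'];print(o['tool_pos'],o['tool_rot'],'to go (tool mm)',R.T@d*1000)
E
```

```text
time: 30.18
tool_pos: [0.5694, 0.1049, 0.2239]
tool_rot: [3.141, -0.0, 1.336]
contact_force: [-0.9, -0.0, -0.3]
opening: 0.0745
[0.56936778 0.1049018  0.22388435] [ 3.14050390e+00 -2.00360488e-04  1.33641571e+00] to go (tool mm) [ 7.72511766e-03 -3.93468611e-01  1.18839341e+01]
```

```bash
python3 -m inch '[[[0,-0.4,7,0],[0,0,4.5,0],[0,0,0,0]]]'
python3 -m inch '[[[0,0,0,0],[0,0,0,0],[0,0,0,0],[0,0,0,0],[0,0,0,0],[0,0,0,0],[0,0,0,0]]]' 1 30
```

```text
time: 30.55
tool_pos: [0.5684, 0.1052, 0.2113]
tool_rot: [-3.141, 0.0, 1.337]
contact_force: [0.2, -0.0, -0.6]
opening: 0.0742
time: 31.42
tool_pos: [0.5681, 0.1056, 0.2121]
tool_rot: [-3.141, -0.0, 1.337]
contact_force: [-5.5, 0.3, 2.8]
opening: 0.0332
```

The catch is squeezed (33 mm opening). Now swing the gate along its 65 mm arc.

```bash
python3 -m inch '[[[-6.5,-0.3,0,0.1],[-11,-0.9,0,0.17],[-11,-0.9,0,0.17],[-11,-0.9,0,0.17]]]'
```

```text
time: 31.92
tool_pos: [0.549, 0.0717, 0.2121]
tool_rot: [3.141, -0.001, 0.722]
contact_force: [-0.7, 3.1, 3.2]
opening: 0.033
```

```bash
python3 -m inch '[[[-11,-0.9,0,0.17],[-11,-0.9,0,0.17],[-11,-0.9,0,0.17],[-11,-0.9,0,0.17],[-11,-0.9,0,0.17],[-6,-0.3,0,0.09],[0,0,0,0],[0,0,0,0],[0,0,0,0],[0,0,0,0]]]'
python3 - <<'E'
from meas import *
o=observe();print(o['tool_pos'],o['tool_rot'],o['opening'])
cs=meas(('wrist','scene','top'))
for n in ('scene','top'):
  c=cs[n];print(n,'crucible',[(round(d['conf'],2),np.round(d['at']),onz(c,d['at'],0)[:2]) for d in place_of(n,'crucible')[:2]])
cv2.imwrite('pics/c7.png',np.vstack([np.hstack([cs['wrist']['img'][:240,:400],cs['wrist']['img'][:240,240:640]]),np.hstack([cv2.resize(cs['scene']['img'][110:260,280:480],(400,300)),cv2.resize(cs['top']['img'][120:270,200:400],(400,300))])]))
E
```

```text
time: 33.17
tool_pos: [0.4926, 0.0556, 0.2121]
tool_rot: [3.14, -0.002, -0.211]
contact_force: [1.7, -4.4, 3.3]
opening: 0.0331
[0.4926 0.0556 0.2121] [ 3.1401 -0.0019 -0.2111] 0.03305190961387305
gate_hinge wrist []
gate_hinge scene [(0.73, array([154.5, 358.4]), array([0.5068, 0.1211])), (0.6, array([160.8, 342.3]), array([0.4877, 0.0694]))]
gate_hinge top []
gate_post wrist [(0.65, array([263.7, 286.7]), array([0.4964, 0.0706]))]
gate_post scene []
gate_post top []
gate_lug wrist [(0.72, array([268.9, 358.8]), array([0.4866, 0.0378]))]
gate_lug scene [(0.5, array([164.4, 337.2]), array([0.4861, 0.0481])), (0.21, array([194. , 397.4]), array([0.685, 0.062]))]
gate_lug top []
bolt_lug wrist [(0.75, array([267.1, 285.2]), array([0.4948, 0.0717])), (0.65, array([144.9, 610. ]), array([ 0.5215, -0.0781]))]
bolt_lug scene [(0.71, array([184.9, 391.2]), array([0.6525, 0.0796]))]
bolt_lug top [(0.52, array([148., 289.]), array([0.64  , 0.0693]))]
bolt_post wrist [(0.17, array([145.9, 329.8]), array([0.5462, 0.0396]))]
bolt_post scene [(0.66, array([197.8, 398.7]), array([0.6956, 0.0526]))
[... 161 characters left out ...]
.7, 333.8]), array([0.5415, 0.0355])), (0.79, array([114. , 345.1]), array([0.5559, 0.0252])), (0.69, array([106.5, 308.3]), array([0.5654, 0.0473])), (0.68, array([133.5, 298.1]), array([0.5503, 0.0574])), (0.57, array([123., 324.]), array([0.5533, 0.0396])), (0.51, array([147.3, 327.9]), array([0.5375, 0.0403]))]
lump0 scene [(0.73, array([152.2, 358. ]), array([0.4492, 0.199 ]))]
lump0 top [(0.63, array([135.7, 358.7]), array([ 0.696 , -0.1461]))]
scene crucible [(0.76, array([202., 305.]), array([0.3669, 0.0278])), (0.58, array([224., 348.]), array([0.5364, 0.0451]))]
top crucible [(0.63, array([242., 302.]), array([0.3699, 0.0409])), (0.47, array([191., 297.]), array([0.5456, 0.0592]))]
```

View pics/c7.png

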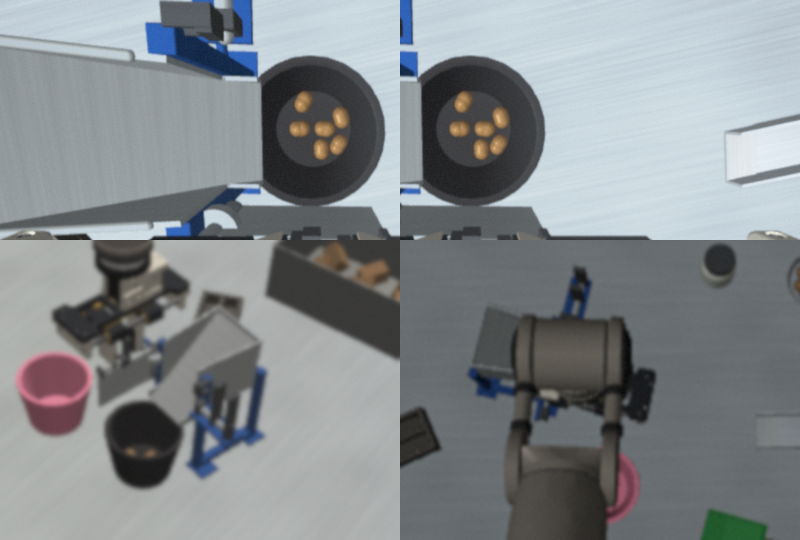

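All six lumps lie in the crucible (wrist (125,320)), the chute is empty, and the gate has swung about 1.55 rad and is firmly gripped.

```bash
python3 -m inch '[[[0,0,0,0],[0,0,0,0],[0,0,0,0],[0,0,0,0]]]'; python3 -c "
from cell import *
print(hand_in())"
```

```text
time: 34.83
tool_pos: [0.4926, 0.0556, 0.2121]
tool_rot: [3.14, -0.002, -0.211]
contact_force: [1.8, -5.4, 2.9]
opening: 0.0329
the job is handed in; nothing more can be done
None
```

I handed the job in at 34.8 s with the gate held wide open and all six lumps in the crucible; `hand_in` gives no verdict.

- **Charge:** I gripped the silver scoop and loosened the grip over the hopper so it swung nose-down and emptied. I then laid it back on the bench close to where it started.
- **Gate:** I squeezed the safety bolt until lug and post were 36 mm apart, then squeezed the catch and swung the gate about 1.55 rad. That figure comes from the tool's turn; I had no direct reading of the gate joint.

**Last checks**
- The wrist picture showed all six lumps in the crucible and the chute empty.
- The crucible's measured position was unchanged to within about 1 cm.
- The gripper opening was 33 mm on the post and lug, with about 6 N of outside force on the tool.
- The scoop looked flat and empty in the scene picture taken after I released it.

**Failed or disagreed**
- My first grip on the scoop missed because I lifted before the fingers had shut. I repeated it and nothing was disturbed.
- The networks' points scattered by about 1 cm from the scene and top cameras, so I used the wrist camera's, which matched the given sizes.
- The mould, bowl and jar were not re-measured at the end, but the arm never went near them.

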